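# Stroke the bracelet links flat

### The job

A panel bracelet lies in the curved sprung cradle with its seven gold links tipped up like scales. With your fingertips, stroke lightly along the curve from the red block to the steel block, so that the links are laid flat one after another in that order, then move clear. Do not press hard, pick anything up, push the cradle out of its place or disturb the other things on the bench.

Things in the scene. Friction and masses are not known exactly. Their poses are not given: they have to be found in the camera images.
- cradle: Loose curved cradle, 0.9 kg, never lifted. Origin: underside, mid-curve; z up. Dark steel base 56 mm wide, 10 mm high. Bracelet: arc of 130 mm radius about a point 113 mm along the cradle's -x, from the red block (-y end) to the steel block (+y), 200 mm. The links ride on a black bed 34 mm wide on soft springs: sinks level from about 1 N, bottoms 10 mm down at 7 N, springs back when released.
- start (a point): Centre of the top of the red block (18 mm along the path, 30 mm across) at the beginning of the bracelet, 35 mm above the bench. It rides on the bed.
- finish (a point): Centre of the top of the steel-coloured block of the same size, 35 mm above the bench, at the other end of the bracelet, just past the last link.
- seat1 (a point): Point of the bed where the middle of the top face of link 1 lies once that link is flat (36 mm above the bench with the bed at rest). Link 1 is next to the red block; links are 26 mm apart along the arc.
- link1 (a joint): Tilt of gold link 1, a brass plate 22 mm along the path, 17 mm wide, 4 mm thick with a coloured inlay. Hinged across the path at its edge nearer the red block; its edge nearer the steel block is raised. 0 rad = flat; starts about 0.3 to 0.45 (edge raised 6 to 10 mm). Friction hinge: about 0.6 N on the raised edge turns it, and it stays where it is left.
- seat2 (a point): Point of the bed where the middle of the top face of link 2 lies once that link is flat (36 mm above the bench with the bed at rest). Link 1 is next to the red block; links are 26 mm apart along the arc.
- link2 (a joint): Tilt of gold link 2, a brass plate 22 mm along the path, 17 mm wide, 4 mm thick with a coloured inlay. Hinged across the path at its edge nearer the red block; its edge nearer the steel block is raised. 0 rad = flat; starts about 0.3 to 0.45 (edge raised 6 to 10 mm). Friction hinge: about 0.6 N on the raised edge turns it, and it stays where it is left.
- seat3 (a point): Point of the bed where the middle of the top face of link 3 lies once that link is flat (36 mm above the bench with the bed at rest). Link 1 is next to the red block; links are 26 mm apart along the arc.
- link3 (a joint): Tilt of gold link 3, a brass plate 22 mm along the path, 17 mm wide, 4 mm thick with a coloured inlay. Hinged across the path at its edge nearer the red block; its edge nearer the steel block is raised. 0 rad = flat; starts about 0.3 to 0.45 (edge raised 6 to 10 mm). Friction hinge: about 0.6 N on the raised edge turns it, and it stays where it is left.
- seat4 (a point): Point of the bed where the middle of the top face of link 4 lies once that link is flat (36 mm above the bench with the bed at rest). Link 1 is next to the red block; links are 26 mm apart along the arc.
- link4 (a joint): Tilt of gold link 4, a brass plate 22 mm along the path, 17 mm wide, 4 mm thick with a coloured inlay. Hinged across the path at its edge nearer the red block; its edge nearer the steel block is raised. 0 rad = flat; starts about 0.3 to 0.45 (edge raised 6 to 10 mm). Friction hinge: about 0.6 N on the raised edge turns it, and it stays where it is left.
- seat5 (a point): Point of the bed where the middle of the top face of link 5 lies once that link is flat (36 mm above the bench with the bed at rest). Link 1 is next to the red block; links are 26 mm apart along the arc.
- link5 (a joint): Tilt of gold link 5, a brass plate 22 mm along the path, 17 mm wide, 4 mm thick with a coloured inlay. Hinged across the path at its edge nearer the red block; its edge nearer the steel block is raised. 0 rad = flat; starts about 0.3 to 0.45 (edge raised 6 to 10 mm). Friction hinge: about 0.6 N on the raised edge turns it, and it stays where it is left.
- seat6 (a point): Point of the bed where the middle of the top face of link 6 lies once that link is flat (36 mm above the bench with the bed at rest). Link 1 is next to the red block; links are 26 mm apart along the arc.
- link6 (a joint): Tilt of gold link 6, a brass plate 22 mm along the path, 17 mm wide, 4 mm thick with a coloured inlay. Hinged across the path at its edge nearer the red block; its edge nearer the steel block is raised. 0 rad = flat; starts about 0.3 to 0.45 (edge raised 6 to 10 mm). Friction hinge: about 0.6 N on the raised edge turns it, and it stays where it is left.
- seat7 (a point): Point of the bed where the middle of the top face of link 7 lies once that link is flat (36 mm above the bench with the bed at rest). Link 1 is next to the red block; links are 26 mm apart along the arc.
- link7 (a joint): Tilt of gold link 7, a brass plate 22 mm along the path, 17 mm wide, 4 mm thick with a coloured inlay. Hinged across the path at its edge nearer the red block; its edge nearer the steel block is raised. 0 rad = flat; starts about 0.3 to 0.45 (edge raised 6 to 10 mm). Friction hinge: about 0.6 N on the raised edge turns it, and it stays where it is left.
- ring: Bystander: plain silver ring lying flat, 23 mm across, 6 mm high, on the inner side of the curve. Origin under its centre.
- charcoal: Bystander: black soldering block, 40 x 65 x 25 mm, on the outer side of the curve. Origin under its centre.
- micrometer: Bystander: small steel micrometer lying flat, about 35 x 115 mm, 14 mm high. Origin under its centre.
- tweezers: Bystander: steel tweezers lying flat, 145 mm long, 6 mm high. Origin under its centre.
- lighter: Bystander: purple pocket lighter lying flat, 78 x 24 x 12 mm. Origin under its centre.
- jar: Bystander: small amber jar with white cap, 44 mm across, 50 mm high. Origin under its centre.
- bangle_core: Bystander: wooden bangle former, upright disc 56 mm across, 35 mm high. Origin under its centre.
Not all that is in view belongs to the job. Leave any turquoise look-alike of the cradle alone.

How it is judged:
By the outcome, as a careful person would: the job done as asked, in the order asked, and still so for the second after the job is handed in, with the robot touching nothing.
It also fails if it takes over 42 s, if anything falls off the work surface, if the arm or the gripper's body presses on something with over 40 N, if the wrist force passes 120 N, or if a joint passes its speed limit or range.

### The arm

A 6-joint arm with a two-finger parallel gripper is mounted at the origin on the work surface. World frame = base frame: x ahead of the robot, y to its left, z up, the work surface at z = 0. Lengths are in m, angles in rad, forces in N, time in s.
With the tool pointing down it reaches from about 0.35 to 0.85 m from the base axis. Payload 8.1 kg.
Tool frame: the origin (TCP) lies at the very end of the fingers, on their centre line; the grasp point (between the pads) lies 19 mm behind it; z points along the fingers, y is the line along which they close (so a half turn about z gives the same grasp; the last joint's range is limited). The gripper opens to 93 mm and grips with 3 to 60 N. Pads are 15 mm wide; open, the fingers measure 128 mm over their backs; the gripper's body (75 mm by 188 mm) begins 65 mm behind the grasp point.
Start: joints at [1.211, 0.13, 1.488, -0, 1.523, -0.085], TCP at [0.163, 0.577, 0.219] pointing down, gripper open.
Joint ranges: [-2.96, 2.96], [-0.89, 2.26], [0.02, 2.5], [-1.34, 4.48], [0, 2.73], [-2.66, 2.66]. Speed limits (rad/s): [2.39, 2.39, 2.79, 3.14, 3.14, 3.14].

### API

Orientations are given as a rotation vector (axis times angle).
In Python, from plant import robot, imaging gives the robot as it stands.
- The arm moves only by the tool jog_arm, never from a script. Its argument "rows" is a list of rows, each a list of 2 entries, a list of its own where there are three numbers: the shift along the tool's x, y, z each as a share of 0.2 m, from -1 to 1, then the turn, a rotation vector about the tool's x, y, z each as a share of pi/2 rad, from -1 to 1. A call has 1 to 5 rows; each row is the pose to reach, as a shift and turn from the pose commanded when the call began, along the tool's axes at that moment; what a row does not reach only later rows make up. A row lasts 1/10 s, in which the tool goes at most 50 mm and 8.59 degrees, less where a joint would pass 70% of its speed; a pose out of reach is approached as far as the arm can. A call with a number of a shift or a turn outside -1 to 1 is refused whole. A call with a gripper value outside its range is refused whole. "hand" is the closure, from -1 (fully open) to 1 (shut), set as the call begins (left out, the last holds). The fingers move at their own pace and stop on an object; "squeeze" is the grip in N (left out, the last holds). Time passes only in rows, so rows that repeat a pose let the fingers close. It gives the time, the measured TCP pose, the force, the opening and the grip force at its end, in the units of the state.
- robot.read_state(): the state, without advancing time (a new reading comes with each control period).
- imaging.read_camera(name): name is "scene" or "side" or "wrist"; returns a dict with "frame" (480x640x3 uint8, red, green, blue), "vertical_fov" (degrees; the focal length in pixels is half the picture's height over the tangent of half this angle, whatever the lens; pixels are square), "cx", "cy" (the principal point, pixels), "R" (3x3) and "t" (3): a world point X has camera coordinates R X + t. Camera axes: x right, y down, z forward; pixel columns grow to the right and rows downward; lengths in m; the calibration is good to about 2 mm. A picture is of the moment at which its call begins. There is no depth.
- robot.close_job(): hands the job in; it is judged then, once.
The state is a dict: "t": time; "q": joint angles; "dq": joint speeds; "joint_torque": joint torques, N m; "tool_pos": TCP position; "orientation": TCP orientation; "force": force on the tool from outside, world axes, zero at the start; "wrist_torque": the same for the moment, N m; "opening": finger opening in m; "gripper_force": force on a finger pad.
Only numpy, scipy, OpenCV 4.12 (cv2) and the standard library are available. Lean on these libraries where they do the work, as an engineer would, in place of code of your own. Each camera call takes 0.05 s, during which the arm holds its last target. There are 200 camera calls.

## Working session

There is one attempt and no reset: what is moved stays moved. The work goes in short steps, Python scripts to look and compute and a tool call to move; the robot and the scene stay as the last step left them, time stands still between calls to the robot, and variables do not carry over. Pictures are saved under pics/ and viewed, at most 10 in all, crops included, and the job is handed in when it is done.

Besides the shell and the picture viewer there is one more tool, called after "Call:" as name([rows], argument=value, ...), one row to a line, values as JSON. jog_arm: Moves the arm, as the interface text tells. Its arguments: {"type":"object","properties":{"rows":{"type":"array"},"hand":{"type":"number"},"squeeze":{"type":"number"}},"required":["rows"]}

```bash
mkdir -p pics; python3 - <<'E'
from plant import robot, imaging
import cv2,pickle
D={}
for n in ("scene","side"):
    d=imaging.read_camera(n); D[n]=d
    cv2.imwrite(f"pics/{n}0.png",cv2.cvtColor(d["frame"],cv2.COLOR_RGB2BGR)); print(n,d["vertical_fov"],d["R"],d["t"])
pickle.dump(D,open("d0.pkl","wb"))
s=robot.read_state();print(s["t"],s["tool_pos"],s["orientation"],s["force"],s["opening"])
E
```

```text
scene 54.27720842104134 [[ 0.20215865  0.97923403 -0.01525095]
 [ 0.77303505 -0.16911203 -0.61140652]
 [-0.60128919  0.1118116  -0.79116969]] [-0.03307913 -0.424601    1.53894697]
side 49.84261936987756 [[-0.98649816 -0.1637665  -0.00138176]
 [-0.12097203  0.73434783 -0.66790646]
 [ 0.1103954  -0.65872134 -0.74424395]] [0.5674639  0.19269542 1.28007824]
0.1 [0.16261266 0.5770241  0.21774047] [-4.30318397e-01 -3.11161195e+00  2.48629888e-03] [-0.88444549  0.61099001 -0.50083465] 0.09320066644936924
```

View pics/scene0.png

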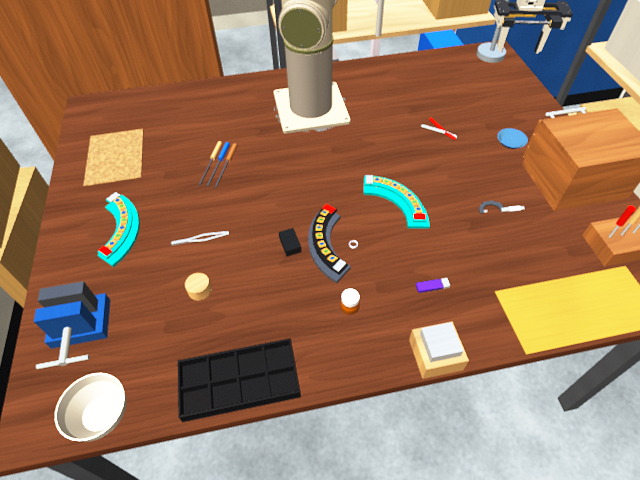

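View pics/side0.png

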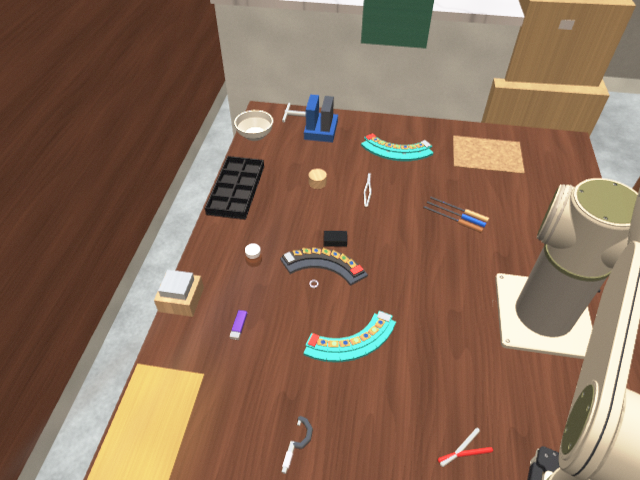

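Three candidates in the scene view: the dark cradle (328,243), a turquoise one at (120,230) and another at (398,200). I choose the dark one, with its red block at about (330,210) and steel block at about (338,266). In the side view these are (358,270) and (290,257).

```bash
cat > h.py <<'E'
import numpy as np,cv2
def cam(d):
    f=240/np.tan(np.radians(d["vertical_fov"]/2)); return f,d["cx"],d["cy"],np.array(d["R"]),np.array(d["t"])
def ray(d,u,v,z):
    f,cx,cy,R,t=cam(d); r=R.T@np.array([(u-cx)/f,(v-cy)/f,1]); o=-R.T@t
    return o+r*(z-o[2])/r[2]
def proj(d,X):
    f,cx,cy,R,t=cam(d); c=R@np.asarray(X)+t; return np.array([f*c[0]/c[2]+cx,f*c[1]/c[2]+cy])
E
python3 - <<'E'
import pickle,cv2,numpy as np
from h import *
D=pickle.load(open("d0.pkl","rb"))
crops={"scene":(280,190,90,100),"side":(270,225,110,70)}
ims=[]
for n,(x,y,w,h) in crops.items():
    d=D[n]; a=d["frame"][y:y+h,x:x+w]; hsv=cv2.cvtColor(a,cv2.COLOR_RGB2HSV).astype(int)
    H,S,V=hsv[...,0],hsv[...,1],hsv[...,2]
    red=((H<6)|(H>174))&(S>180)&(V>150); steel=(S<60)&(V>140); gold=(H>14)&(H<32)&(S>90)&(V>130)
    for nm,m in(("red",red),("steel",steel),("gold",gold)):
        k,l,st,c=cv2.connectedComponentsWithStats(m.astype(np.uint8))
        for i in range(1,k):
            if st[i,4]>=6:
                u,v=c[i]+[x,y]; print(n,nm,st[i,4],np.round([u,v],1),ray(d,u,v,.035).round(4)[:2])
    s=600//h if n=="scene" else 7; s=min(s,5) if n=="scene" else 5
    ims.append(cv2.resize(a,None,fx=3.6,fy=3.6,interpolation=cv2.INTER_CUBIC))
H=max(i.shape[0] for i in ims)
o=np.hstack([cv2.copyMakeBorder(i,0,H-i.shape[0],0,0,cv2.BORDER_CONSTANT) for i in ims])
cv2.imwrite("pics/crop.png",o[...,::-1]);print(o.shape)
E
```

```text
scene red 75 [328.8 207.9] [ 0.4689 -0.0424]
scene steel 54 [352.8 243.8] [ 0.5963 -0.0096]
scene steel 94 [339.1 264.9] [ 0.6502 -0.0564]
scene steel 15 [349.7 288.7] [ 0.7196 -0.0477]
scene gold 31 [324.  212.6] [ 0.4821 -0.058 ]
scene gold 35 [320.4 219.5] [ 0.503  -0.0717]
scene gold 38 [318.4 227.3] [ 0.5271 -0.0817]
scene gold 40 [318.8 235.4] [ 0.5529 -0.086 ]
scene gold 87 [323.3 247.5] [ 0.592  -0.0827]
scene gold 42 [331.9 258.2] [ 0.6277 -0.0691]
side steel 8 [296.5 251.9] [ 0.6336 -0.073 ]
side steel 70 [288.7 256.5] [ 0.6508 -0.054 ]
side steel 50 [313.4 283.4] [0.5722 0.0224]
side gold 38 [306.2 250.5] [ 0.6089 -0.0818]
side gold 34 [315.5 250.3] [ 0.5846 -0.0866]
side gold 41 [325.4 251.2] [ 0.5581 -0.0878]
side gold 35 [296.6 252.8] [ 0.6326 -0.0699]
side gold 123 [343.5 258.2] [ 0.5077 -0.0716]
(360, 720, 3)
```

View pics/crop.png

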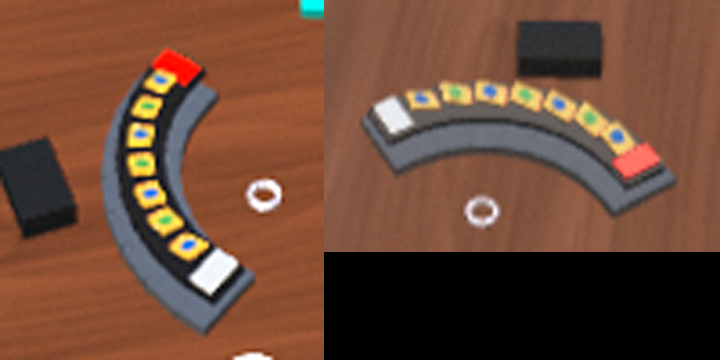

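The crop confirms the dark cradle: red block at the upper end, seven gold links, white steel block at the lower end, with the charcoal outside the curve and the ring inside. The chord between block centres is 0.182 m, which matches a 200 mm arc of 130 mm radius. Next I fit the pose from both views.

```bash
cat >> h.py <<'E'
from scipy.spatial.transform import Rotation as Ro
def path(s,P):  # s arc pos from mid; -> xy, tangent angle
    c,b=P[:2],P[2]; a=b+s/0.13   # b = angle of cradle +x
    return np.array(c)+0.13*np.array([np.cos(a),np.sin(a)]), a+np.pi/2
def row(st,xy,z,tang):
    """shift/turn shares to reach xyz, tool x opposite to tangent, straight down"""
    x=-np.array([np.cos(tang),np.sin(tang),0]); zt=np.array([0,0,-1.]); R1=np.c_[x,np.cross(zt,x),zt]
    R0=Ro.from_rotvec(st["orientation"]).as_matrix()
    return (R0.T@(np.r_[xy,z]-st["tool_pos"])/.2).round(4),(Ro.from_matrix(R0.T@R1).as_rotvec()/(np.pi/2)).round(4)
E
python3 - <<'E'
import pickle
from h import *
from scipy.optimize import least_squares
D=pickle.load(open("d0.pkl","rb"))
d=D["side"];x,y,w,h=340,255,35,30
a=d["frame"][y:y+h,x:x+w]; hsv=cv2.cvtColor(a,cv2.COLOR_RGB2HSV).astype(int)
m=((hsv[...,0]<7)|(hsv[...,0]>172))&(hsv[...,1]>110)&(hsv[...,2]>200)
k,l,st,c=cv2.connectedComponentsWithStats(m.astype(np.uint8)); i=1+st[1:,4].argmax(); u,v=c[i]+[x,y]
rs=ray(d,u,v,.035)[:2]; print("side red",st[i,4],u,v,rs)
reds=[ray(D["scene"],328.8,207.9,.035)[:2],rs]; sts=[ray(D["scene"],339.1,264.9,.035)[:2],ray(d,288.7,256.5,.035)[:2]]
r=np.mean(reds,0); s=np.mean(sts,0); print("mean",r,s,"chord",np.linalg.norm(s-r))
# links (index 4 in each view etc.) at raised mid height
L=[(D["scene"],324,212.6,1),(D["scene"],320.4,219.5,2),(D["scene"],318.4,227.3,3),(D["scene"],318.8,235.4,4),(D["scene"],331.9,258.2,7),
   (d,296.6,252.8,7),(d,306.2,250.5,6),(d,315.5,250.3,5),(d,325.4,251.2,4)]
def f(P):
    o=[path(-.1,P)[0]-r,path(-.1,P)[0]-r,path(.1,P)[0]-s,path(.1,P)[0]-s]+[(path(.026*(n-4),P)[0]-ray(q,u,v,.040)[:2]) for q,u,v,n in L]
    return np.array(o).ravel()
P0=[.567,.044,-np.pi/2-.077]
S=least_squares(f,P0,loss="soft_l1",f_scale=.002); print(S.x,(f(S.x)*1000).round(1).reshape(-1,2).tolist())
P=S.x; pickle.dump(P,open("P.pkl","wb"))
from plant import robot
st=robot.read_state(); print(st["t"],path(-.1,P),path(.1,P)); xy,t=path(-.1,P); print(row(st,xy,.08,t))
E
```

```text
side red 69 356.2173913043478 269.0869565217391 [ 0.47069225 -0.04087169]
mean [ 0.46988006 -0.04160739] [ 0.65058031 -0.05525882] chord 0.18121518328704447
[ 0.56632782  0.04443575 -1.64027076] [[-0.2, -0.9], [-0.2, -0.9], [-0.5, 0.2], [-0.5, 0.2], [-0.8, 1.3], [0.4, 1.0], [0.6, 1.7], [0.7, 1.5], [1.0, 2.2], [0.3, -1.9], [0.4, -0.8], [-0.7, -2.0], [-0.3, -1.6]]
0.1 (array([ 0.46963665, -0.04245968]), np.float64(-0.8387052027206456)) (array([ 0.65005189, -0.05501413]), np.float64(0.6997563357408928))
(array([-2.3182, -2.5634,  0.6925]), array([-1.00e-03,  2.00e-04,  3.59e-01]))
```

Call:
jog_arm([
  [[-0.8, -0.9, 0], [0, 0, 0.3]],
  [[-0.8, -0.9, 0], [0, 0, 0.3]],
  [[-0.8, -0.9, 0], [0, 0, 0.3]],
  [[-0.8, -0.9, 0], [0, 0, 0.3]],
  [[-0.8, -0.9, 0], [0, 0, 0.3]],
], hand=1, squeeze=3)

```text
t: 0.6
tool_pos: [0.2683, 0.3585, 0.2181]
orientation: [1.147, 2.925, -0.001]
force: [0.2, -0.2, 0.4]
opening: 0.0573
gripper_force: 0.0
```

```bash
cat > n.py <<'E'
import sys,pickle
from h import *
from plant import robot
P=pickle.load(open("P.pkl","rb")); s,z=map(float,sys.argv[1:3])
st=robot.read_state(); xy,t=path(s,P); print(st["t"],st["tool_pos"].round(4),st["force"].round(2),st["opening"]); print(row(st,xy,z,t))
E
python3 n.py -.1 .08
```

```text
0.6 [0.2683 0.3585 0.2181] [ 0.23 -0.2   0.37] 0.05730843777809104
(array([-2.1006, -0.7863,  0.692 ]), array([-0.0004,  0.0003,  0.0582]))
```

Call:
jog_arm([
  [[-1, -0.4, 0.2], [0, 0, 0.05]],
  [[-1, -0.4, 0.2], [0, 0, 0.05]],
  [[-1, -0.4, 0.2], [0, 0, 0.05]],
  [[-1, -0.4, 0.2], [0, 0, 0.05]],
  [[-1, -0.4, 0.2], [0, 0, 0.05]],
])

```text
t: 1.1
tool_pos: [0.361, 0.1628, 0.1774]
orientation: [-1.263, -2.876, 0.003]
force: [0.2, 0.4, -0.2]
opening: 0.0175
gripper_force: 0.0
```

```bash
python3 n.py -.1 .08
```

```text
1.1 [0.361  0.1628 0.1774] [ 0.24  0.4  -0.23] 0.017549470392849906
(array([-1.1229, -0.2934,  0.4883]), array([-0.0011,  0.0003,  0.007 ]))
```

Call:
jog_arm([
  [[-1, -0.26, 0.48], [0, 0, 0.007]],
  [[-1, -0.26, 0.48], [0, 0, 0.007]],
  [[-1, -0.26, 0.48], [0, 0, 0.007]],
  [[-1, -0.26, 0.48], [0, 0, 0.007]],
  [[-1, -0.26, 0.48], [0, 0, 0.007]],
])

```text
t: 1.6
tool_pos: [0.4579, -0.0186, 0.0806]
orientation: [-1.277, -2.869, 0.002]
force: [-0.2, 0.9, 0.2]
opening: 0.0003
gripper_force: 0.0
```

```bash
python3 n.py -.1 .055
```

```text
1.6 [ 0.4579 -0.0186  0.0806] [-0.22  0.89  0.19] 0.0003022121957807142
(array([-0.128 , -0.0359,  0.1281]), array([-0.001 , -0.0007,  0.0007]))
```

Call:
jog_arm([
  [[-0.128, -0.036, 0], [0, 0, 0]],
  [[-0.128, -0.036, 0.06], [0, 0, 0]],
  [[-0.128, -0.036, 0.13], [0, 0, 0]],
  [[-0.128, -0.036, 0.13], [0, 0, 0]],
  [[-0.128, -0.036, 0.13], [0, 0, 0]],
])

```text
t: 2.1
tool_pos: [0.4688, -0.0385, 0.0558]
orientation: [-1.272, -2.87, 0.0]
force: [-1.0, -0.3, -0.5]
opening: 0.0007
gripper_force: 0.0
```

```bash
python3 n.py -.1 .0345; python3 - <<'E'
from plant import imaging
import cv2,numpy as np
o=[]
for n,(x,y,w,h) in {"scene":(280,150,100,130),"side":(270,190,130,110)}.items():
    a=imaging.read_camera(n)["frame"][y:y+h,x:x+w]; o.append(cv2.resize(a,(400,400*h//w),interpolation=cv2.INTER_CUBIC))
H=max(i.shape[0] for i in o)
cv2.imwrite("pics/above.png",np.hstack([cv2.copyMakeBorder(i,0,H-i.shape[0],0,0,cv2.BORDER_CONSTANT) for i in o])[...,::-1])
E
```

```text
2.1 [ 0.4688 -0.0385  0.0558] [-0.95 -0.32 -0.45] 0.0007118866690452578
(array([-0.0177, -0.0101,  0.1064]), array([-0.0007, -0.0011,  0.0028]))
```

View pics/above.png

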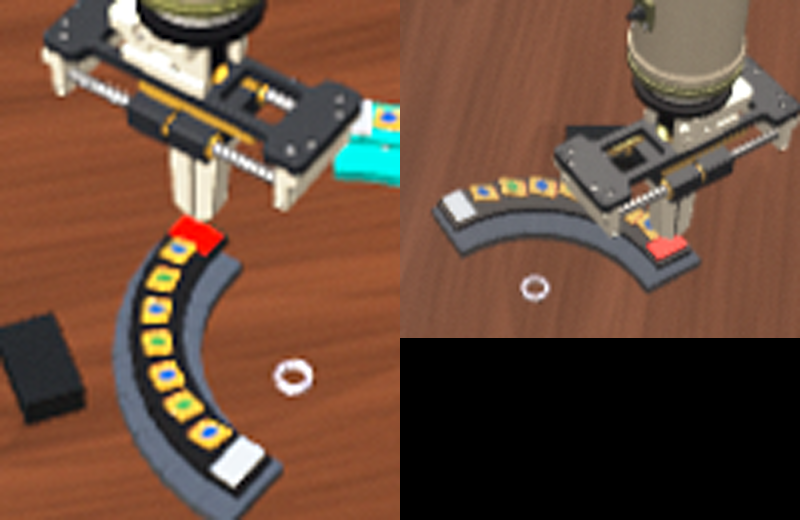

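The closed fingertips stand just above and behind the red block, at about (200,215) in the left crop, with all seven links still raised and nothing touched. I let the arm settle and take the offset.

Call:
jog_arm([
  [[-0.018, -0.01, 0.03], [0, 0, 0.003]],
  [[-0.018, -0.01, 0.03], [0, 0, 0.003]],
  [[-0.018, -0.01, 0.03], [0, 0, 0.003]],
  [[-0.018, -0.01, 0.03], [0, 0, 0.003]],
])

```text
t: 2.6
tool_pos: [0.471, -0.0437, 0.0508]
orientation: [1.281, 2.868, 0.0]
force: [0.0, -0.7, -0.0]
opening: 0.0003
gripper_force: 0.0
```

```bash
python3 n.py -.1 .0345
```

```text
2.6 [ 0.471  -0.0437  0.0508] [ 0.02 -0.72 -0.05] 0.0002755076140487241
(array([ 0.009 , -0.001 ,  0.0814]), array([ 0.0001,  0.0001, -0.0011]))
```

Call:
jog_arm([
  [[0.009, 0, 0.03], [0, 0, 0]],
  [[0.009, 0, 0.05], [0, 0, 0]],
  [[0.009, 0, 0.065], [0, 0, 0]],
  [[0.009, 0, 0.07], [0, 0, 0]],
  [[0.009, 0, 0.07], [0, 0, 0]],
])

```text
t: 3.1
tool_pos: [0.4694, -0.0423, 0.0363]
orientation: [-1.281, -2.868, 0.0]
force: [0.8, -1.0, 0.8]
opening: 0.0007
gripper_force: 0.0
```

```bash
python3 n.py -.1 .0345
```

```text
3.1 [ 0.4694 -0.0423  0.0363] [ 0.75 -0.98  0.81] 0.0007046040530415188
(array([-0.0014,  0.0002,  0.009 ]), array([-0.0003, -0.0003, -0.001 ]))
```

Call:
jog_arm([
  [[0, 0, 0.005], [0, 0, 0]],
  [[0, 0, 0.01], [0, 0, 0]],
  [[0, 0, 0.012], [0, 0, 0]],
  [[0, 0, 0.012], [0, 0, 0]],
  [[0, 0, 0.012], [0, 0, 0]],
])

```text
t: 3.6
tool_pos: [0.4699, -0.0423, 0.0345]
orientation: [1.281, 2.868, 0.0]
force: [1.0, 0.7, 1.6]
opening: 0.0004
gripper_force: 0.8
```

```bash
python3 n.py -.1 .0345; python3 n.py -.1 .0345
```

```text
3.6 [ 0.4699 -0.0423  0.0345] [0.98 0.67 1.64] 0.00038178913369231926
(array([ 0.0005, -0.0014, -0.0002]), array([ 0.0002,  0.0003, -0.001 ]))
3.6 [ 0.4699 -0.0423  0.0345] [0.98 0.67 1.64] 0.00038178913369231926
(array([ 0.0005, -0.0014, -0.0002]), array([ 0.0002,  0.0003, -0.001 ]))
```

Call:
jog_arm([
  [[0, 0, -0.02], [0, 0, 0]],
  [[-0.015, 0, -0.02], [0, 0, -0.015]],
  [[-0.03, 0, -0.02], [0, 0, -0.03]],
  [[-0.03, 0, -0.01], [0, 0, -0.03]],
  [[-0.03, 0, 0], [0, 0, -0.03]],
])

```text
t: 4.1
tool_pos: [0.4742, -0.0471, 0.0344]
orientation: [1.214, 2.897, 0.0]
force: [0.4, -1.6, 4.2]
opening: 0.0006
gripper_force: 1.4
```

```bash
python3 n.py -.094 .034
```

```text
4.1 [ 0.4742 -0.0471  0.0344] [ 0.43 -1.58  4.22] 0.0005609585106617328
(array([ 0.0023, -0.0007,  0.002 ]), array([ 0.0002,  0.0005, -0.0006]))
```

Call:
jog_arm([
  [[-0.013, 0, 0], [0, 0, -0.013]],
  [[-0.026, 0, 0], [0, 0, -0.026]],
  [[-0.039, 0.001, 0], [0, 0, -0.038]],
  [[-0.052, 0.002, 0], [0, 0, -0.051]],
  [[-0.065, 0.003, 0], [0, 0, -0.064]],
])

```text
t: 4.6
tool_pos: [0.4833, -0.0557, 0.0342]
orientation: [-1.064, -2.956, -0.0]
force: [-0.8, 1.6, 1.7]
opening: 0.0003
gripper_force: 1.2
```

```bash
python3 n.py -.081 .034
```

```text
4.6 [ 0.4833 -0.0557  0.0342] [-0.82  1.6   1.69] 0.00033975409469985294
(array([0.0004, 0.0004, 0.001 ]), array([-0.    , -0.0001,  0.001 ]))
```

Call:
jog_arm([
  [[-0.013, 0, 0.001], [0, 0, -0.013]],
  [[-0.026, 0, 0.001], [0, 0, -0.026]],
  [[-0.039, 0.001, 0.001], [0, 0, -0.038]],
  [[-0.052, 0.002, 0.001], [0, 0, -0.051]],
  [[-0.065, 0.003, 0.001], [0, 0, -0.064]],
])

```text
t: 5.1
tool_pos: [0.4934, -0.0634, 0.0338]
orientation: [-0.914, -3.005, -0.0]
force: [-2.5, 0.8, 2.8]
opening: 0.0004
gripper_force: 1.5
```

```bash
python3 n.py -.068 .034
```

```text
5.1 [ 0.4934 -0.0634  0.0338] [-2.52  0.82  2.77] 0.000439625100727358
(array([-0.0014,  0.001 , -0.001 ]), array([-0.0002, -0.0006,  0.0014]))
```

Call:
jog_arm([
  [[-0.013, 0, 0], [0, 0, -0.013]],
  [[-0.026, 0, 0], [0, 0, -0.026]],
  [[-0.039, 0.001, 0], [0, 0, -0.038]],
  [[-0.052, 0.002, 0], [0, 0, -0.051]],
  [[-0.065, 0.003, 0], [0, 0, -0.064]],
])

```text
t: 5.6
tool_pos: [0.505, -0.0704, 0.0341]
orientation: [0.762, 3.048, -0.0]
force: [-2.7, 1.1, 2.2]
opening: 0.0007
gripper_force: 1.2
```

```bash
python3 n.py -.055 .034;  python3 - <<'E'
from plant import imaging
import cv2,numpy as np
o=[]
for n,(x,y,w,h) in {"scene":(280,150,100,130),"side":(270,190,130,110)}.items():
    a=imaging.read_camera(n)["frame"][y:y+h,x:x+w]; o.append(cv2.resize(a,(400,400*h//w),interpolation=cv2.INTER_CUBIC))
H=max(i.shape[0] for i in o)
cv2.imwrite("pics/mid.png",np.hstack([cv2.copyMakeBorder(i,0,H-i.shape[0],0,0,cv2.BORDER_CONSTANT) for i in o])[...,::-1])
E
```

```text
5.6 [ 0.505  -0.0704  0.0341] [-2.66  1.06  2.2 ] 0.0007305371679922809
(array([0.0012, 0.0008, 0.0003]), array([0.    , 0.0001, 0.0017]))
```

View pics/mid.png

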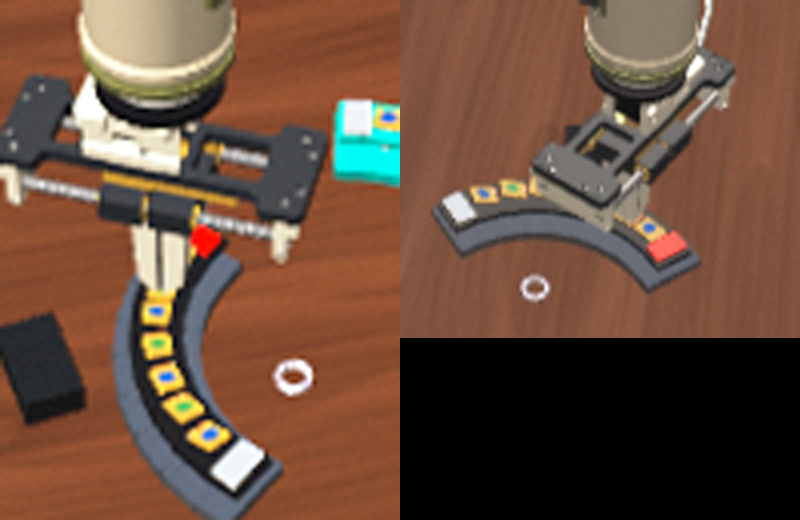

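The tip is centred on the strip at about (158,280) in the left crop, over link 2. Link 1 looks flat beside the red block in the right crop (650,228). The cradle and ring have not moved. I continue.

Call:
jog_arm([
  [[-0.013, 0, 0], [0, 0, -0.013]],
  [[-0.026, 0, 0], [0, 0, -0.026]],
  [[-0.039, 0.001, 0], [0, 0, -0.038]],
  [[-0.052, 0.003, 0], [0, 0, -0.051]],
  [[-0.065, 0.004, 0], [0, 0, -0.063]],
])

```text
t: 6.2
tool_pos: [0.5164, -0.0756, 0.0338]
orientation: [-0.61, -3.081, -0.0]
force: [-2.1, 0.5, 2.7]
opening: 0.0004
gripper_force: 1.5
```

Call:
jog_arm([
  [[-0.013, 0, 0], [0, 0, -0.013]],
  [[-0.026, 0, 0], [0, 0, -0.026]],
  [[-0.039, 0.001, 0], [0, 0, -0.038]],
  [[-0.052, 0.002, 0], [0, 0, -0.051]],
  [[-0.065, 0.003, 0], [0, 0, -0.064]],
])

```text
t: 6.7
tool_pos: [0.5291, -0.0802, 0.0341]
orientation: [0.454, 3.108, -0.0]
force: [-1.5, 0.3, 1.5]
opening: 0.0005
gripper_force: 1.2
```

```bash
python3 n.py -.029 .034
```

```text
6.7 [ 0.5291 -0.0802  0.0341] [-1.47  0.26  1.46] 0.0005064873719682971
(array([0.0015, 0.0001, 0.0005]), array([-0.    ,  0.0001,  0.0014]))
```

Call:
jog_arm([
  [[-0.013, 0, 0], [0, 0, -0.013]],
  [[-0.026, 0, 0], [0, 0, -0.026]],
  [[-0.039, 0.001, 0], [0, 0, -0.038]],
  [[-0.052, 0.002, 0], [0, 0, -0.051]],
  [[-0.065, 0.003, 0], [0, 0, -0.064]],
])

```text
t: 7.2
tool_pos: [0.5412, -0.0832, 0.0338]
orientation: [-0.298, -3.126, -0.0]
force: [-2.1, 0.3, 3.3]
opening: 0.0004
gripper_force: 1.5
```

Call:
jog_arm([
  [[-0.013, 0, 0], [0, 0, -0.013]],
  [[-0.026, 0, 0], [0, 0, -0.026]],
  [[-0.039, 0.001, 0], [0, 0, -0.038]],
  [[-0.052, 0.002, 0], [0, 0, -0.051]],
  [[-0.065, 0.003, 0], [0, 0, -0.064]],
])

```text
t: 7.7
tool_pos: [0.5546, -0.0852, 0.0341]
orientation: [0.14, 3.138, -0.0]
force: [-2.2, 0.1, 2.3]
opening: 0.0004
gripper_force: 1.2
```

```bash
python3 n.py -.003 .034
```

```text
7.7 [ 0.5546 -0.0852  0.0341] [-2.23  0.12  2.28] 0.0003937221351010336
(array([0.0015, 0.0007, 0.0004]), array([-0.    ,  0.0001,  0.0021]))
```

Call:
jog_arm([
  [[-0.013, 0, 0], [0, 0, -0.013]],
  [[-0.026, 0.001, 0], [0, 0, -0.025]],
  [[-0.039, 0.002, 0], [0, 0, -0.037]],
  [[-0.052, 0.003, 0], [0, 0, -0.05]],
  [[-0.065, 0.004, 0], [0, 0, -0.062]],
])

```text
t: 8.2
tool_pos: [0.5672, -0.0855, 0.0339]
orientation: [0.013, -3.141, -0.0]
force: [-2.0, 0.2, 3.6]
opening: 0.0006
gripper_force: 1.5
```

Call:
jog_arm([
  [[-0.013, 0, 0], [0, 0, -0.013]],
  [[-0.026, 0, 0], [0, 0, -0.026]],
  [[-0.039, 0.001, 0], [0, 0, -0.038]],
  [[-0.052, 0.002, 0], [0, 0, -0.051]],
  [[-0.065, 0.003, 0], [0, 0, -0.064]],
])

```text
t: 8.7
tool_pos: [0.5806, -0.0848, 0.0341]
orientation: [-0.17, 3.137, -0.0]
force: [-1.6, -1.0, 2.4]
opening: 0.0004
gripper_force: 1.2
```

```bash
python3 n.py .023 .034;  python3 - <<'E'
from plant import imaging
import cv2,numpy as np
o=[]
for n,(x,y,w,h) in {"scene":(280,150,100,130),"side":(270,190,130,110)}.items():
    a=imaging.read_camera(n)["frame"][y:y+h,x:x+w]; o.append(cv2.resize(a,(400,400*h//w),interpolation=cv2.INTER_CUBIC))
H=max(i.shape[0] for i in o)
cv2.imwrite("pics/mid2.png",np.hstack([cv2.copyMakeBorder(i,0,H-i.shape[0],0,0,cv2.BORDER_CONSTANT) for i in o])[...,::-1])
E
```

```text
8.7 [ 0.5806 -0.0848  0.0341] [-1.6  -0.98  2.35] 0.0004093800459479766
(array([0.0017, 0.0002, 0.0004]), array([-0.    ,  0.0001,  0.0007]))
```

View pics/mid2.png

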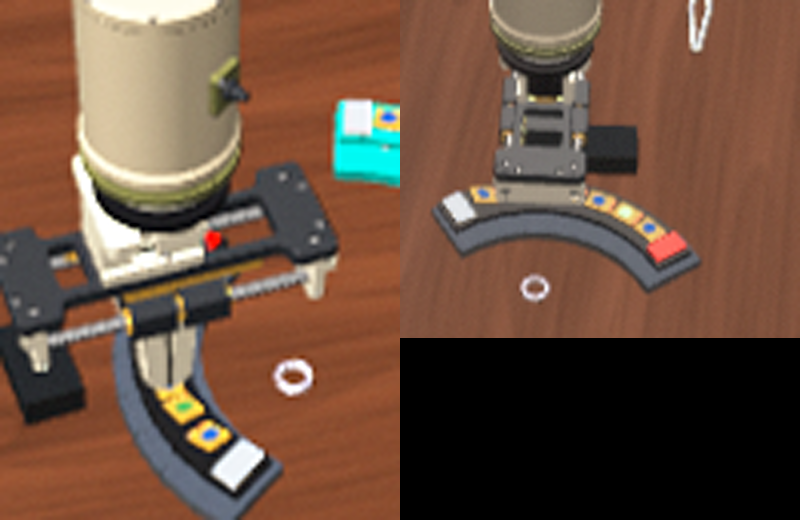

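Links 1–3 look flat in the right crop (600–650, 200–228). The tip is on link 5 at about (168,380) in the left crop, the cradle has not moved and the gripper passes above the charcoal. I continue.

Call:
jog_arm([
  [[-0.013, 0, 0], [0, 0, -0.013]],
  [[-0.026, 0, 0], [0, 0, -0.026]],
  [[-0.039, 0.001, 0], [0, 0, -0.038]],
  [[-0.052, 0.002, 0], [0, 0, -0.051]],
  [[-0.065, 0.003, 0], [0, 0, -0.064]],
])

```text
t: 9.3
tool_pos: [0.593, -0.0829, 0.0338]
orientation: [0.328, -3.124, -0.0]
force: [-3.0, -1.1, 3.3]
opening: 0.0003
gripper_force: 1.5
```

Call:
jog_arm([
  [[-0.013, 0, 0], [0, 0, -0.013]],
  [[-0.026, 0, 0], [0, 0, -0.026]],
  [[-0.039, 0.001, 0], [0, 0, -0.038]],
  [[-0.052, 0.002, 0], [0, 0, -0.051]],
  [[-0.065, 0.003, 0], [0, 0, -0.064]],
])

```text
t: 9.8
tool_pos: [0.6061, -0.0795, 0.0341]
orientation: [-0.484, 3.104, -0.0]
force: [-2.0, -0.2, 2.8]
opening: 0.0007
gripper_force: 1.2
```

```bash
python3 n.py .049 .034
```

```text
9.8 [ 0.6061 -0.0795  0.0341] [-2.03 -0.21  2.83] 0.0007376720921976215
(array([0.0019, 0.0009, 0.0005]), array([-0.0001,  0.0001,  0.0014]))
```

Call:
jog_arm([
  [[-0.013, 0, 0], [0, 0, -0.013]],
  [[-0.026, 0.001, 0], [0, 0, -0.025]],
  [[-0.039, 0.002, 0], [0, 0, -0.037]],
  [[-0.052, 0.003, 0], [0, 0, -0.05]],
  [[-0.065, 0.004, 0], [0, 0, -0.063]],
])

```text
t: 10.3
tool_pos: [0.6178, -0.0749, 0.0339]
orientation: [0.637, -3.076, 0.0]
force: [-2.3, -1.7, 2.1]
opening: 0.0004
gripper_force: 1.5
```

Call:
jog_arm([
  [[-0.013, 0, 0], [0, 0, -0.013]],
  [[-0.026, 0, 0], [0, 0, -0.026]],
  [[-0.039, 0.001, 0], [0, 0, -0.038]],
  [[-0.052, 0.002, 0], [0, 0, -0.051]],
  [[-0.065, 0.003, 0], [0, 0, -0.064]],
])

```text
t: 10.8
tool_pos: [0.6299, -0.069, 0.0341]
orientation: [-0.791, 3.04, -0.0]
force: [-1.4, -0.5, 2.1]
opening: 0.0003
gripper_force: 1.2
```

```bash
python3 n.py .075 .034
```

```text
10.8 [ 0.6299 -0.069   0.0341] [-1.44 -0.51  2.11] 0.0003085990370089292
(array([0.0021, 0.0004, 0.0005]), array([-0.    ,  0.0001,  0.0011]))
```

Call:
jog_arm([
  [[-0.013, 0, 0], [0, 0, -0.013]],
  [[-0.026, 0, 0], [0, 0, -0.026]],
  [[-0.039, 0.001, 0], [0, 0, -0.038]],
  [[-0.052, 0.002, 0], [0, 0, -0.051]],
  [[-0.065, 0.003, 0], [0, 0, -0.064]],
])

```text
t: 11.3
tool_pos: [0.6409, -0.0622, 0.034]
orientation: [0.943, -2.997, -0.0]
force: [-1.4, 0.1, 2.2]
opening: 0.0006
gripper_force: 1.2
```

Call:
jog_arm([
  [[-0.013, 0, 0], [0, 0, -0.013]],
  [[-0.026, 0, 0], [0, 0, -0.026]],
  [[-0.039, 0.001, 0], [0, 0, -0.038]],
  [[-0.052, 0.002, 0], [0, 0, -0.051]],
  [[-0.062, 0.003, 0], [0, 0, -0.06]],
])

```text
t: 11.8
tool_pos: [0.6508, -0.0545, 0.034]
orientation: [-1.083, 2.949, 0.0]
force: [-1.8, -0.9, 1.7]
opening: 0.0005
gripper_force: 1.0
```

```bash
python3 n.py .1 .034
```

```text
11.8 [ 0.6508 -0.0545  0.034 ] [-1.78 -0.87  1.75] 0.00050460815327858
(array([0.0044, 0.0004, 0.0001]), array([-0.    ,  0.0001,  0.0026]))
```

Call:
jog_arm([
  [[0, 0, -0.03], [0, 0, 0]],
  [[0, 0, -0.1], [0, 0, 0]],
  [[0, 0, -0.3], [0, 0, 0]],
  [[0, 0, -0.5], [0, 0, 0]],
  [[0, 0, -0.7], [0, 0, 0]],
])

```text
t: 12.3
tool_pos: [0.6504, -0.0547, 0.1767]
orientation: [-1.08, 2.949, -0.0]
force: [0.8, 0.2, -0.2]
opening: 0.0006
gripper_force: 0.0
```

Call:
jog_arm([
  [[0, 0.9, -0.1], [0, 0, 0]],
  [[0, 0.9, -0.1], [0, 0, 0]],
  [[0, 0.9, -0.1], [0, 0, 0]],
  [[0, 0.9, -0.1], [0, 0, 0]],
  [[0, 0.9, -0.1], [0, 0, 0]],
])

```text
t: 12.8
tool_pos: [0.5328, 0.0857, 0.1963]
orientation: [-1.084, 2.946, 0.001]
force: [1.3, -0.4, 0.9]
opening: 0.0006
gripper_force: 0.0
```

```bash
python3 n.py .1 .034;  python3 - <<'E'
from plant import imaging
import cv2,numpy as np
o=[]
for n,(x,y,w,h) in {"scene":(280,150,100,150),"side":(270,210,130,110)}.items():
    f=imaging.read_camera(n)["frame"]; cv2.imwrite(f"pics/{n}_end.png",f[...,::-1])
    a=f[y:y+h,x:x+w]; o.append(cv2.resize(a,(400,400*h//w),interpolation=cv2.INTER_CUBIC))
H=max(i.shape[0] for i in o)
cv2.imwrite("pics/end.png",np.hstack([cv2.copyMakeBorder(i,0,H-i.shape[0],0,0,cv2.BORDER_CONSTANT) for i in o])[...,::-1])
E
```

```text
12.8 [0.5328 0.0857 0.1963] [ 1.31 -0.39  0.95] 0.000579579132853368
(array([ 0.0117, -0.9156,  0.8117]), array([-0.0003,  0.0016,  0.0036]))
```

View pics/end.png

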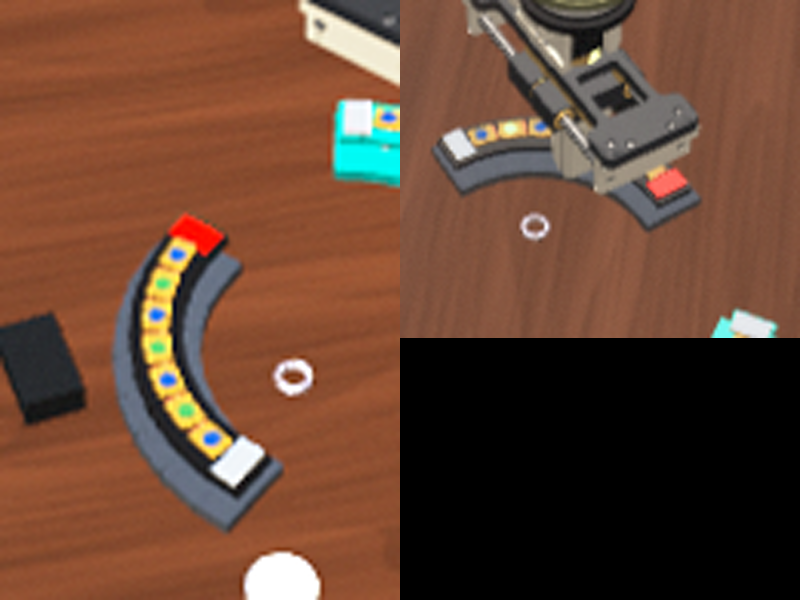

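All seven links, from (177,253) to (211,438), now lie flat and evenly spaced. The cradle, ring and charcoal are where they were, and the gripper is clear. I let the arm settle and hand in.

Call:
jog_arm([
  [[0, 0, 0], [0, 0, 0]],
  [[0, 0, 0], [0, 0, 0]],
  [[0, 0, 0], [0, 0, 0]],
  [[0, 0, 0], [0, 0, 0]],
  [[0, 0, 0], [0, 0, 0]],
])

```text
t: 13.4
tool_pos: [0.5343, 0.0823, 0.1938]
orientation: [1.079, -2.95, -0.0]
force: [0.7, 0.6, 0.3]
opening: 0.0003
gripper_force: 0.0
```

```bash
python3 -c "
from plant import robot
print(robot.close_job())"
```

```text
the job is handed in; nothing more can be done
None
```

I stroked all seven links from the red block to the steel block at about 2–4 N, moved the arm clear and handed the job in at about 13.4 s; the last picture shows the links flat and the cradle, ring and charcoal not moved, but no verdict came back.

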